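# Open the bayonet-lidded reaction pot

### The arm

A 6-joint arm with a two-finger parallel gripper is mounted at the origin on a cart in front of the work surface, level with it; the furniture and walls round the work are solid. World frame = base frame: x ahead of the robot, y to its left, z up, the work surface at z = 0. Lengths are in m, angles in rad, forces in N, time in s.
With the tool pointing down it reaches from about 0.35 to 0.975 m from the base axis. Payload 4.9 kg.
Tool frame: the origin (TCP) lies between the finger pads; the fingertips stand 14 mm ahead of it and the grasp point (between the pads) lies 5 mm behind it (manip.tcp_to_tips is the distance from the TCP to the fingertips, in m); z points along the fingers, y is the line along which they close (so a half turn about z gives the same grasp; the last joint's range is limited). The gripper opens to 85 mm and grips with 20 to 120 N. Pads are 22 mm wide; open, the fingers measure 114 mm over their backs; the gripper's body (76 mm by 85 mm) begins 54 mm behind the grasp point. The pads swing forward as they close: fully open they stand 13 mm farther back than shut.
Start: joints at [1.061, 0.053, 1.613, -0, 1.476, -0.119], TCP at [0.238, 0.578, 0.245] pointing down, gripper open.
Joint ranges: [-3.01, 3.01], [-1.01, 2.22], [0.06, 2.58], [-1.02, 4.17], [0.09, 2.62], [-3.14, 3.14]. Speed limits (rad/s): [2.57, 2.57, 3.14, 3.14, 3.14, 3.14].

### API

Orientations are given as a unit quaternion [w, x, y, z].
In Python, from plant import manip gives the robot as it stands.
- The arm moves only by the tool servo_tool, never from a script. Its argument "moves" is a list that holds one entry, the list of rows, each a list of 7 numbers: the shift along the tool's x, y, z in mm, then the turn, a rotation vector about the tool's x, y, z in degrees, then the finger opening in mm, from 0 to 85.4. In form: [[[x, y, z, ax, ay, az, fingers], ...]]. A call has 1 to 12 rows; each row shifts and turns the commanded pose from where the row before left it, along the tool's axes as they then stand; what a row does not reach is not made up. A row lasts 1/8 s, in which the tool goes at most 62.5 mm and 10.7 degrees, less where a joint would pass 70% of its speed; a pose out of reach is approached as far as the arm can. A call with a gripper value outside its range is refused whole. The fingers move at their own pace and stop on an object; the grip force is fixed at half the most. Time passes only in rows, so rows that do not move let the fingers close. It gives the time, the measured TCP pose, the force, the opening and the grip force at its end, in the units of the state.
- manip.state(): the state, without advancing time (a new reading comes with each control period).
- manip.grab_frame(name): name is "scene" or "top" or "wrist"; returns a dict with "image" (480x640x3 uint8, blue, green, red), "mtx" (3x3 intrinsics, pixels), "eye" and "rotation" of the camera in the world. Camera axes: x right, y down, z forward; pixel columns grow to the right and rows downward; lengths in m; the calibration is good to about 2 mm. A picture is of the moment at which its call begins. There is no depth.
- manip.job_done(): hands the job in; it is judged then, once.
The state is a dict: "time": time; "joint_pos": joint angles; "joint_vel": joint speeds; "joint_efforts": joint torques, N m; "tool_pos": TCP position; "tool_rot": TCP orientation; "contact_force": force on the tool from outside, world axes, zero at the start; "ft_torque": the same for the moment, N m; "gripper_width": opening from 0.0 (shut) to 1.0 (fully open); "grasp_force": force on a finger pad.
Only numpy, scipy, OpenCV 4.12 (cv2) and the standard library are available. Lean on these libraries where they do the work, as an engineer would, in place of code of your own. Each camera call takes 0.05 s, during which the arm holds its last target. There are 200 camera calls.

### The job

The reaction pot has to be opened for sampling: swing the sensor arm that stands over it well clear, then take off the pot's lid, which is held by a sprung bayonet (press it down, turn it anticlockwise until it comes up against its stop, and lift it straight off; do not wrench it). Set the lid down, right way up, flat inside the shallow steel dish rather than dropping it, leave the arm swung clear, and do not disturb the beakers, the flask and the crucible.

Things in the scene. Friction and masses are not known exactly. Their poses are not given: they have to be found in the camera images.
- station: The bench unit, fixed to the worktop: white base 220 x 150 mm, 48 mm high, a steel pot of 80 mm diameter standing in it, a steel post behind the pot. Origin on the worktop under the pot's axis; x points from the pot to the post (away from the robot at yaw 0), y to the unit's left, z up. The base reaches 85 mm before and 135 mm behind the origin.
- pot_mouth (a point): Centre of the pot's rim, 92 mm above the worktop, axes as the station's. The rim carries three outward bayonet segments (outer diameter 91 mm, 5 mm thick) with three gates between them, 10 degrees wider than the lid's lugs; past each gate is a solid stop.
- seal_top (a point): Centre of the top of the rubber seal ring (60 to 72 mm diameter) in the pot's mouth, which lies against the lid's underside. It is sprung upward: about 4 N while the lid is locked, 0.8 N more for each mm pressed, and bottoms 7.5 mm down (the hand then presses with some 8 N, the lid's weight helping).
- lid: The pot's aluminium lid, loose, about 0.16 kg, 100 mm diameter, skirt and top 26 mm high. Origin: centre of the skirt's lower edge (81 mm above the worktop while locked); x runs along its bar handle, z up. Three inward lugs under the skirt are caught beneath the pot's bayonet segments, each behind a catch rib 4.5 mm deep. Not pressed, it neither lifts nor leaves its pocket.
- lid_handle (a point): Centre of the lid's black bar handle, 66 mm long (lid's x), 12 mm wide, 22 mm high, its top 11 mm above this point; 40 mm above the lid's origin. The lid's top surface is 14 mm below this point. Turning the pressed lid takes about 0.2 Nm; a clear rise means that a lug is against a rib or the stop.
- lid_pointer (a point): Small dark pointer on the lid's rim (end of the handle line, lid's -x). To open: press the lid 5 to 7.5 mm down, keep it pressed, turn it anticlockwise seen from above to the solid stop, then lift straight. The turn to the stop is 43 to 58 degrees, depending on how far the lid was last turned home. At the stop the lugs stand in the gates and the lid rises about 3 mm of itself.
- sensor_arm (a joint): Angle of the sensor arm on the post, rad: 0 = over the pot's axis, grows as it swings clockwise seen from above, to the station's left (+y), up to the stop at 1.9. It stays where it is left (friction of about 0.12 Nm). Swung well clear means 1.2 rad or more; past 1.5 a gripper may near the tube rack behind.
- head_peg (a point): Middle of the grip length of the upright steel peg (14 mm diameter, 30 mm long, top 14 mm above this point) on top of the sensor head at the arm's free end, 220 mm above the worktop. Below it the grey sensor head (38 mm diameter) reaches down to 156 mm above the worktop, 24 mm above the lid's handle. The point's axes turn with the arm: x points from the peg to the pivot.
- post_pivot (a point): The arm's hinge axis (vertical) on the post, 105 mm behind the pot's axis and 105 mm from the peg, 196 mm above the worktop.
- dish: Shallow round stainless dish, loose, 0.45 kg, 148 mm diameter at the rim, 16 mm high, flat floor of about 120 mm diameter 3 mm above the worktop. Origin: centre of its underside. The lid lies flat when centred within about 12 mm. It stands left or right of the station.
- beaker_250: Glass beaker 81 x 75 mm, 95 mm high, bystander; origin at the centre of its underside. It stands on the other side of the station from the dish.
- beaker_100: Glass beaker 61 x 55 mm, 70 mm high, bystander; origin at the centre of its underside.
- flask_100: Conical flask 59 mm diameter, 105 mm high, bystander; origin at the centre of its underside.
- crucible_2: Small porcelain crucible 41 mm diameter, 34 mm high, bystander; origin at the centre of its underside.

How it is judged:
By the outcome, as a careful person would: the job done as asked, in the order asked, and still so for the second after the job is handed in, with the robot touching nothing.
It also fails if it takes over 67 s, if anything falls off the work surface, if the arm or the gripper's body presses on something with over 40 N, if the wrist force passes 120 N, or if a joint passes its speed limit or range.

## Working session

There is one attempt and no reset: what is moved stays moved. The work goes in short steps, Python scripts to look and compute and a tool call to move; the robot and the scene stay as the last step left them, time stands still between calls to the robot, and variables do not carry over. Pictures are saved under pics/ and viewed, at most 10 in all, crops included, and the job is handed in when it is done.

Besides the shell and the picture viewer there is one more tool, called after "Request:" as name([rows], argument=value, ...), one row to a line, values as JSON. servo_tool: Moves the arm, as the interface text tells. Its arguments: {"type":"object","properties":{"moves":{"type":"array"}},"required":["moves"]}

```bash
mkdir -p pics; ls; python3 - <<'E'
from plant import manip
import cv2
print(manip.state())
for n in("scene","top"):
    f=manip.grab_frame(n);cv2.imwrite(f"pics/{n}0.png",f["image"]);print(n,f["mtx"].tolist(),f["eye"],f["rotation"])
E
```

```text
pics
{'time': 0.0, 'joint_pos': array([ 1.06099710e+00,  5.33643874e-02,  1.61427266e+00, -2.73481699e-06,
        1.47598351e+00, -1.18977565e-01]), 'joint_vel': array([ 0.00118206,  0.00081033,  0.00014586, -0.00014661,  0.0007381 ,
        0.00131597]), 'joint_efforts': array([ 5.83914425e-04, -3.93692064e+01, -3.70169699e+01, -1.21422127e-04,
        7.05702594e-03, -2.13478489e-05]), 'tool_pos': array([0.23779431, 0.577367  , 0.24407106]), 'tool_rot': array([-3.12254569e-04,  1.94169337e-01,  9.80967502e-01, -9.64673641e-04]), 'contact_force': array([ 0.1415408 , -0.32857718,  0.44942154]), 'ft_torque': array([-0.00729894, -0.03922161, -0.0117789 ]), 'grasp_force': 0.0, 'gripper_width': 0.9992831550936265}
scene [[443.77866117509905, 0.0, 323.0751302165171], [0.0, 443.77866117509905, 234.7936564463591], [0.0, 0.0, 1.0]] [ 0.03954803 -0.79003351  0.57335929] [-0.52097542  0.80655306 -0.23937655  0.14406819]
top [[458.6950337007668, 0.0, 319.4295530274164], [0.0, 458.6950337007668, 241.09583915707918], [0.0, 0.0, 1.0]] [ 0.30636304 -0.0171587   1.04818587] [-0.0859433   0.75184818 -0.64938353  0.07509393]
```

View pics/top0.png

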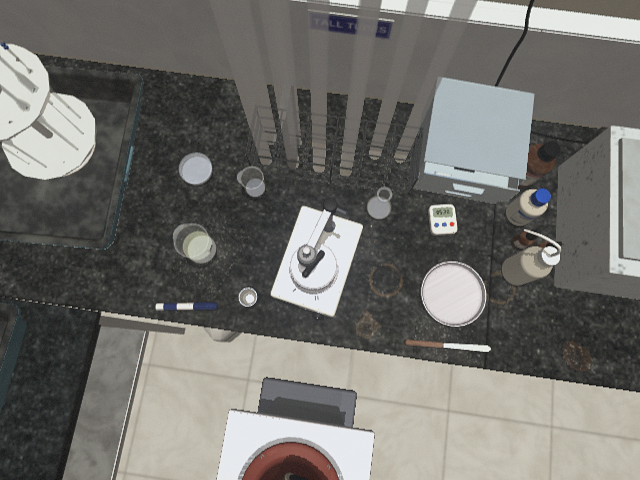

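View pics/scene0.png

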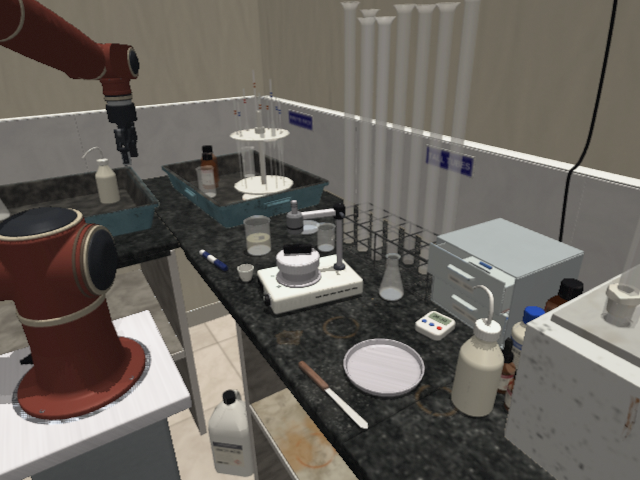

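The top view shows the station near (317,260), the peg near (306,250), the handle near (313,263) and the dish at (453,294). The beakers are at (195,243) and (252,181), the crucible at (248,297) and the flask at (379,207). In the scene view the head and peg are at (295,212) and the post is at (339,238). Next I'll enlarge the station and get metric positions.

```bash
cat >h.py <<'E'
import numpy as np,cv2
from scipy.spatial.transform import Rotation as R
def rot(q): 
    q=np.array(q); return R.from_quat(q[[1,2,3,0]]) if q.shape==(4,) else R.from_matrix(q)
def ray(f,p):
    d=np.linalg.inv(f["mtx"])@[p[0],p[1],1]; return np.array(f["eye"]),rot(f["rotation"]).apply(d)
def onz(f,p,z):
    e,d=ray(f,p); return e+d*(z-e[2])/d[2]
def proj(f,P):
    c=f["mtx"]@rot(f["rotation"]).inv().apply(np.array(P)-f["eye"]); return c[:2]/c[2]
E
python3 - <<'E'
from plant import manip
from h import *
import pickle
f=manip.grab_frame("top");s=manip.grab_frame("scene");pickle.dump((f,s),open("f0.pkl","wb"))
I=f["image"]
a=cv2.resize(I[195:325,260:375],None,fx=4.5,fy=4.5,interpolation=cv2.INTER_CUBIC)
b=cv2.resize(s["image"][190:320,250:370],None,fx=2.2,fy=2.2,interpolation=cv2.INTER_CUBIC)
c=np.zeros((600,800,3),np.uint8);c[:585,:517]=a;c[:286,520:784]=b
cv2.imwrite("pics/z.png",c)
# base outline: white mask at z=.048
h=cv2.cvtColor(I,cv2.COLOR_BGR2HSV)
m=((h[...,1]<40)&(h[...,2]>195)).astype(np.uint8)
n,l,st,ce=cv2.connectedComponentsWithStats(m)
k=l[290,290];print(st[k],h[290,290],h[294,453])
cn=max(cv2.findContours((l==k).astype(np.uint8),0,1)[0],key=cv2.contourArea)
box=cv2.boxPoints(cv2.minAreaRect(cn));print(box);P=np.array([onz(f,p,.048) for p in box]);print(P,np.linalg.norm(np.diff(P,axis=0),axis=1))
print("dish",onz(f,(453.5,294),.016))
for nm,p in dict(b250=(199,250),b100=(254,184),cru=(248,297),flask=(378,208)).items(): print(nm,onz(f,p,0.0))
E
```

```text
Traceback (most recent call last):
ValueError: could not broadcast input array from shape (585,518,3) into shape (585,517,3)
```

```bash
cat > m1.py <<'E'
from h import *
import pickle
f,s=pickle.load(open("f0.pkl","rb"))
I=f["image"]
a=cv2.resize(I[195:325,260:375],None,fx=4.5,fy=4.5,interpolation=cv2.INTER_CUBIC)
b=cv2.resize(s["image"][190:320,250:370],None,fx=2.2,fy=2.2,interpolation=cv2.INTER_CUBIC)
c=np.zeros((600,800,3),np.uint8);c[:585,:518]=a;c[:286,520:784]=b
cv2.imwrite("pics/z.png",c)
h=cv2.cvtColor(I,cv2.COLOR_BGR2HSV)
m=((h[...,1]<40)&(h[...,2]>195)).astype(np.uint8)
n,l,st,ce=cv2.connectedComponentsWithStats(m)
k=l[290,290];print(st[k],h[290,290],h[294,453])
cn=max(cv2.findContours((l==k).astype(np.uint8),0,1)[0],key=cv2.contourArea)
box=cv2.boxPoints(cv2.minAreaRect(cn));print(box);P=np.array([onz(f,p,.048) for p in box]);print(P,np.linalg.norm(np.diff(P,axis=0),axis=1))
print("dish",onz(f,(453.5,294),.016))
for nm,p in dict(b250=(199,250),b100=(254,184),cru=(248,297),flask=(378,208)).items(): print(nm,onz(f,p,0.0))
E
python3 m1.py
```

```text
[ 271  206   92  110 5061] [107   8 237] [  0   7 226]
[[269.77542 294.53766]
 [301.70938 202.284  ]
 [364.76883 224.11224]
 [332.83487 316.3659 ]]
[[ 0.40287541  0.10508211  0.048     ]
 [ 0.62109662  0.06865986  0.048     ]
 [ 0.59082969 -0.08018948  0.048     ]
 [ 0.37626681 -0.03742233  0.048     ]] [0.22123987 0.1518954  0.2187836 ]
dish [ 0.46730536 -0.29988906  0.016     ]
b250 [0.48594898 0.29205246 0.        ]
b100 [0.66511784 0.19392349 0.        ]
cru [0.39474747 0.15913228 0.        ]
flask [ 0.64861792 -0.1095568   0.        ]
```

View pics/z.png

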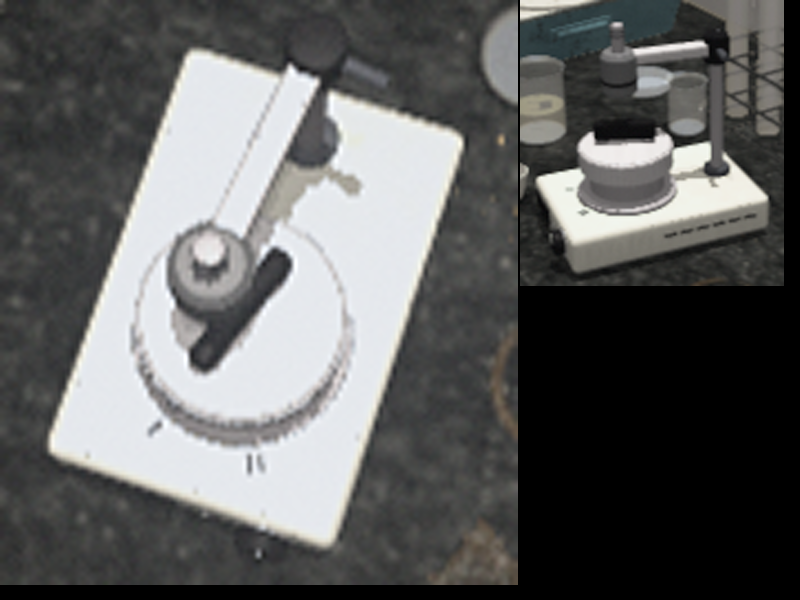

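Crop positions: peg top at (210,250), handle top ends at (203,362) and (281,262), post cap at (315,45). In the scene crop, the peg top is at (616,25) and the handle top centre at about (626,123). The base outline gives 220 x 150 mm at z=48, so the calibration fits. Next I'll cross the two views.

```bash
cat > m2.py <<'E'
from h import *
import pickle
f,s=pickle.load(open("f0.pkl","rb"))
T=lambda x,y:(x/4.5+260-.4,y/4.5+195-.4); S=lambda x,y:((x-520)/2.2+250-.3,y/2.2+190-.3)
def tri(p,q):
    e1,d1=ray(f,p);e2,d2=ray(s,q);d1/=np.linalg.norm(d1);d2/=np.linalg.norm(d2)
    A=np.stack([d1,-d2],1);t=np.linalg.lstsq(A,e2-e1,rcond=None)[0]
    a,b=e1+d1*t[0],e2+d2*t[1];return (a+b)/2,np.linalg.norm(a-b)
np.set_printoptions(precision=4,suppress=True)
print("peg tri",tri(T(210,247),S(616,25)),"z.234",onz(f,T(210,247),.234))
print("cap",onz(f,T(317,45),.21))
h1,h2=onz(f,T(203,360),.132),onz(f,T(280,260),.132)
print("handle",h1,h2,(h1+h2)/2,np.linalg.norm(h1-h2),np.degrees(np.arctan2(*(h2-h1)[1::-1])))
u=np.array([np.cos(np.radians(-10.4)),np.sin(np.radians(-10.4))]);o=np.array([.4978,.014])-.025*u;print("origin",o,"pivot",o+.105*u)
# lid top circle at z .107: fit on crop points
# dish ellipse
h=cv2.cvtColor(f["image"],cv2.COLOR_BGR2HSV);m=((h[...,1]<40)&(h[...,2]>150)).astype(np.uint8);m[:,:410]=0;m[:,500:]=0;m[:250]=0;m[335:]=0
n,l,st,ce=cv2.connectedComponentsWithStats(m);k=l[294,453]
cn=max(cv2.findContours((l==k).astype(np.uint8),0,1)[0],key=cv2.contourArea);cn=cv2.convexHull(cn)
P=np.array([onz(f,p[0],.016)[:2] for p in cn]);print("dish",cv2.minEnclosingCircle(P.astype(np.float32)),cv2.fitEllipse(cn))
E
python3 m2.py
```

```text
peg tri (array([0.4756, 0.0306, 0.2332]), np.float64(0.0006835627041094667)) z.234 [0.4751 0.0307 0.234 ]
cap [0.5734 0.0005 0.21  ]
handle [0.4446 0.0319 0.132 ] [0.4949 0.0044 0.132 ] [0.4698 0.0182 0.132 ] 0.057339027425614204 -28.706671704009768
origin [0.4732 0.0185] pivot [ 0.5765 -0.0004]
dish ((0.4694611132144928, -0.2989102303981781), 0.07390043139457703) ((453.27685546875, 293.4455871582031), (62.94711685180664, 67.23649597167969), 139.19467163085938)
```

Request:
servo_tool([
  [[0,0,-28,0,0,-2.7,30],[0,0,-28,0,0,-2.7,30],[-27.6,-32.4,0,0,0,0,30],[-27.6,-32.4,0,0,0,0,30],[-27.6,-32.4,0,0,0,0,30],[-27.6,-32.4,0,0,0,0,30],[-27.6,-32.4,0,0,0,0,30],[-27.6,-32.4,0,0,0,0,30],[-27.6,-32.4,0,0,0,0,30],[-27.6,-32.4,0,0,0,0,30],[-27.6,-32.4,0,0,0,0,30],[-27.6,-32.4,0,0,0,0,30]],
])

```text
time: 1.7
tool_pos: [0.4076, 0.186, 0.3012]
tool_rot: [0.0, 0.148, 0.989, 0.0]
contact_force: [0.3, 0.7, -0.3]
gripper_width: 0.35
grasp_force: 0.0
```

Request:
servo_tool([
  [[-27.6,-32.4,0,0,0,0,30],[-27.6,-32.4,0,0,0,0,30],[-27.6,-32.4,0,0,0,0,30],[0,0,0,0,0,0,30],[0,0,0,0,0,0,30],[0,0,0,0,0,0,30]],
])

```text
time: 2.45
tool_pos: [0.4578, 0.0711, 0.3013]
tool_rot: [-0.0, 0.147, 0.989, 0.0]
contact_force: [-0.2, -0.1, 1.2]
gripper_width: 0.354
grasp_force: 0.0
```

```bash
cat > t.py <<'E'
# print tool state and delta in tool frame to a world target
import sys
from plant import manip
from h import *
np.set_printoptions(precision=4,suppress=True)
s=manip.state();r=rot(s["tool_rot"]);M=r.as_matrix()
phi=np.degrees(np.arctan2(M[1,0],M[0,0]));tilt=r.inv().apply([0,0,-1])
print("t",s["time"],"pos",s["tool_pos"],"phi",phi.round(2),"downdir",tilt,"j",s["joint_pos"],"F",s["contact_force"],"T",s["ft_torque"],"w",s["gripper_width"]*85.4,"g",s["grasp_force"])
if len(sys.argv)>3: print("delta mm",1000*r.inv().apply(np.array(list(map(float,sys.argv[1:4])))-s["tool_pos"]), "az",(phi-float(sys.argv[4])) if len(sys.argv)>4 else "")
E
python3 t.py .4755 .0305 .222 163
```

```text
t 2.45 pos [0.4578 0.0711 0.3013] phi 163.1 downdir [-0.0001 -0.0002  1.    ] j [-0.0068 -0.3754  1.9008  0.0002  1.6162 -1.2827] F [-0.1559 -0.0693  1.2219] T [ 0.0085 -0.0053 -0.0219] w 30.189238230780614 g 0.0
delta mm [-28.7797 -33.7433  79.2802] az 0.09968247128253438
```

Request:
servo_tool([
  [[-28.8,-33.7,0,0,0,0,30],[0,0,30,0,0,0,30],[0,0,0,0,0,0,30],[0,0,0,0,0,0,30]],
])

```text
time: 2.95
tool_pos: [0.4758, 0.0303, 0.2721]
tool_rot: [0.0, 0.147, 0.989, 0.0]
contact_force: [-0.7, 0.4, 0.4]
gripper_width: 0.352
grasp_force: 0.0
```

```bash
python3 t.py .4755 .0305 .222 163; python3 - <<'E'
from plant import manip
from h import *
f=manip.grab_frame("wrist");print(f["eye"],proj(f,[.4755,.0305,.234]),proj(f,[.4735,.0185,.132]))
cv2.imwrite("pics/w1.png",f["image"])
E
```

```text
t 2.95 pos [0.4758 0.0303 0.2721] phi 163.09 downdir [ 0.0007 -0.0002  1.    ] j [-0.0926 -0.329   1.9133  0.0001  1.5566 -1.3683] F [-0.7319  0.3769  0.4418] T [ 0.0061 -0.0198  0.0587] w 30.051142686521054 g 0.0
delta mm [ 0.4071  0.0368 50.1068] az 0.09410702080197098
[0.4055576  0.05206648 0.40087734] [320.35463948 280.65656015] [304.47107616 227.66457358]
```

View pics/w1.png

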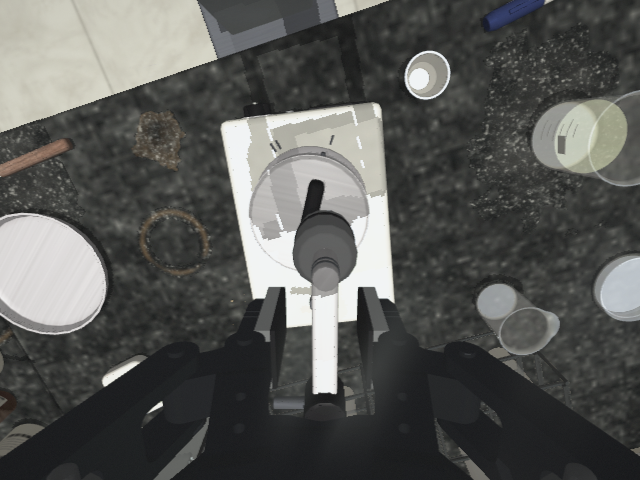

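The peg top shows at about (327,283) against a predicted (320,281), so it is about 2 mm off, well inside the opening. I'll descend around the peg, cage it and swing.

Request:
servo_tool([
  [[0,1,25,0,0,0,32],[0,1,25,0,0,0,32],[0,0,0,0,0,0,20],[0,0,0,0,0,0,20],[0,0,0,0,0,0,20],[0,0,0,0,0,0,20]],
])

```text
time: 3.75
tool_pos: [0.4768, 0.0314, 0.2223]
tool_rot: [0.001, 0.148, 0.989, 0.0]
contact_force: [-0.0, -0.3, -0.4]
gripper_width: 0.23
grasp_force: 0.0
```

Request:
servo_tool([
  [[-1.1,15.1,0,0,0,8.2,20],[-1.1,15.1,0,0,0,8.2,20],[-1.1,15.1,0,0,0,8.2,20],[-1.1,15.1,0,0,0,8.2,20],[0,0,0,0,0,0,20]],
])

```text
time: 4.38
tool_pos: [0.5097, 0.0817, 0.2216]
tool_rot: [0.0, 0.42, 0.908, 0.0]
contact_force: [-0.1, -0.2, 0.0]
gripper_width: 0.232
grasp_force: 0.0
```

```bash
python3 t.py .4755 .0305 .222 163
```

```text
t 4.375 pos [0.5097 0.0817 0.2216] phi 130.35 downdir [ 0.0001 -0.0002  1.    ] j [ 0.0147 -0.1956  1.8884  0.      1.4486 -0.6896] F [-0.0869 -0.2037  0.02  ] T [0.017  0.0082 0.0149] w 19.793766354289282 g 0.0
delta mm [-16.8342 -59.246   -0.4434] az -32.64699459112984
```

Request:
servo_tool([
  [[-1.1,15.1,0,0,0,8.2,20],[-1.1,15.1,0,0,0,8.2,20],[-1.1,15.1,0,0,0,8.2,20],[-1.1,15.1,0,0,0,8.2,20],[-1.1,15.1,0,0,0,8.2,20],[0,0,0,0,0,0,20],[0,0,0,0,0,0,30],[0,0,0,0,0,0,30],[0,0,-30,0,0,0,30],[0,0,-40,0,0,0,30],[0,0,0,0,0,0,30]],
])

```text
time: 5.75
tool_pos: [0.5807, 0.1064, 0.2962]
tool_rot: [0.003, 0.712, 0.703, 0.003]
contact_force: [-0.0, -0.8, 0.7]
gripper_width: 0.353
grasp_force: 0.0
```

```bash
python3 t.py .4735 .0185 .222 61.3; python3 - <<'E'
from plant import manip
from h import *
import pickle
f=manip.grab_frame("top");w=manip.grab_frame("scene");pickle.dump((f,w),open("f1.pkl","wb"))
a=cv2.resize(f["image"][195:325,230:380],None,fx=4,fy=4,interpolation=cv2.INTER_CUBIC)
cv2.imwrite("pics/t1.png",a)
E
```

```text
t 5.75 pos [0.5807 0.1064 0.2962] phi 89.28 downdir [-0.0006 -0.0083  1.    ] j [ 0.0552 -0.0596  1.6405 -0.      1.5523  0.0678] F [-0.015  -0.8286  0.735 ] T [-0.0035  0.0191 -0.1063] w 30.18099851331829 g 0.0
delta mm [ -89.2718 -106.7345   73.3131] az 27.975219029969892
```

View pics/t1.png

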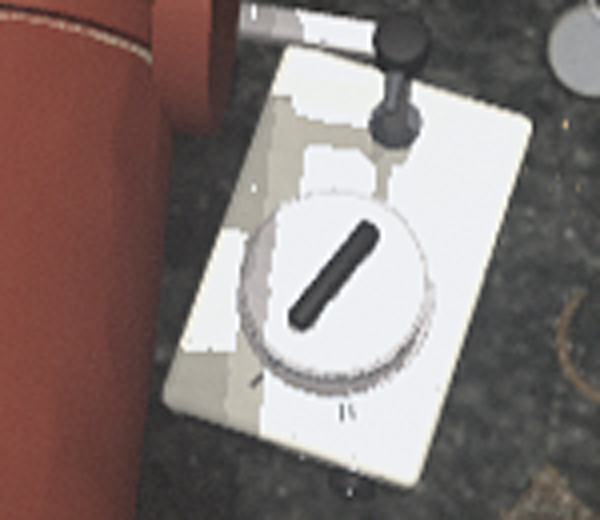

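The arm now reaches left from the post at crop (240–400,30). The handle is fully visible, with ends near (300,322) and (370,230).

```bash
python3 - <<'E'
from h import *
import pickle
f,s=pickle.load(open("f1.pkl","rb"));I=f["image"]
g=cv2.cvtColor(I,cv2.COLOR_BGR2GRAY);m=(g<110).astype(np.uint8)
m[:245]=0;m[280:]=0;m[:,:297]=0;m[:,:][:,328:]=0
n,l,st,ce=cv2.connectedComponentsWithStats(m);k=1+np.argmax(st[1:,4]);print(st[k])
P=np.array([onz(f,(x,y),.132)[:2] for y,x in np.argwhere(l==k)])
c,sz,a=cv2.minAreaRect(P.astype(np.float32));B=cv2.boxPoints((c,sz,a));e=[B[1]-B[0],B[2]-B[1]];e=max(e,key=np.linalg.norm)
print(c,sz,np.degrees(np.arctan2(e[1],e[0]))%180, P.mean(0))
E
python3 t.py .4735 .0185 .27 151
```

```text
[302 250  23  28 192]
(0.46964240074157715, 0.01855257712304592) (0.012450159527361393, 0.06543014943599701) 150.16501 [0.46931594 0.01881686]
t 5.85 pos [0.5791 0.1063 0.2916] phi 89.25 downdir [-0.     -0.0009  1.    ] j [ 0.0551 -0.057   1.6457 -0.      1.552   0.0682] F [ 0.3733  0.1699 -0.9722] T [-0.0183  0.004  -0.0402] w 29.727296270946717 g 0.0
delta mm [ -89.1383 -104.4176   21.4887] az -61.74820999171459
```

Request:
servo_tool([
  [[-22.3,-26.6,0,0,0,0,45],[-22.3,-26.6,0,0,0,0,45],[-22.3,-26.6,0,0,0,0,45],[-22.3,-26.6,0,0,0,0,45],[0,0,10,0,0,-8.7,45],[0,0,10,0,0,-8.7,45],[0,0,10,0,0,-8.7,45],[0,0,10,0,0,-8.7,45],[0,0,10,0,0,-8.7,45],[0,0,10,0,0,-8.7,45],[0,0,10,0,0,-8.7,45],[0,0,0,0,0,0,45]],
])

```text
time: 7.35
tool_pos: [0.47, 0.0187, 0.2185]
tool_rot: [-0.002, 0.259, 0.966, -0.0]
contact_force: [-0.9, -0.5, -0.0]
gripper_width: 0.525
grasp_force: 0.0
```

```bash
python3 t.py .4715 .0186 .123 150.2; python3 - <<'E'
from plant import manip
from h import *
import pickle
f=manip.grab_frame("wrist");pickle.dump(f,open("f2.pkl","wb"))
print(f["eye"],proj(f,[.4715,.0186,.132]))
cv2.imwrite("pics/w2.png",f["image"])
E
```

```text
t 7.35 pos [0.47   0.0187 0.2185] phi 150.03 downdir [-0.0045  0.0019  1.    ] j [-0.1185 -0.311   1.9882  0.      1.4694 -1.1663] F [-0.9345 -0.5036 -0.0119] T [-0.0392  0.0073 -0.0068] w 44.864017188971005 g 0.0
delta mm [-1.7978  0.8007 95.5334] az -0.16847105575607202
[0.40715241 0.05586156 0.34772757] [321.50351753 252.18432357]
```

View pics/w2.png

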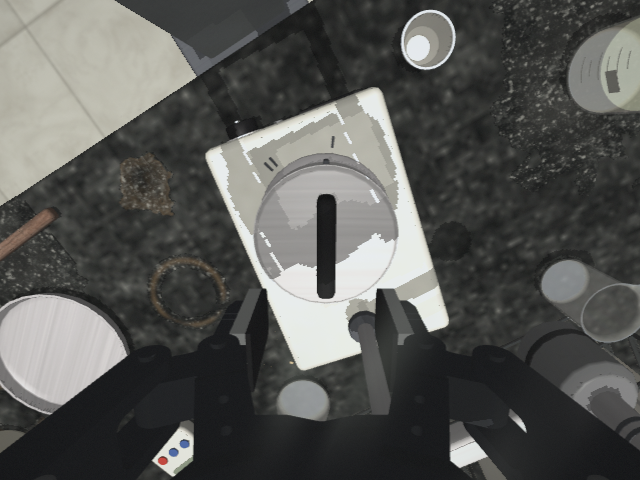

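The handle spans (326,194)–(327,298), and the pointer is at (326,160) on the near side. The lid disc spans x 255–398 and y 163–302.

```bash
python3 - <<'E'
from h import *
import pickle
f=pickle.load(open("f2.pkl","rb"))
a,b=onz(f,(326,195),.132),onz(f,(327,297),.132)
print(a,b,(a+b)/2,np.linalg.norm(a-b),np.degrees(np.arctan2(*(b-a)[1::-1])))
for p,q in (((255,232),(398,232)),((326,163),(326,302))):
    a,b=onz(f,p,.107),onz(f,q,.107);print((a+b)/2,np.linalg.norm(a-b))
E
python3 t.py .470 .0165 .123 150.2
```

```text
[0.44212046 0.03859041 0.132     ] [0.49937536 0.00656212 0.132     ] [0.47074791 0.02257626 0.132     ] 0.06560437823300659 -29.222567789060324
[0.46818327 0.02436689 0.107     ] 0.09633842567541992
[0.47068478 0.02256283 0.107     ] 0.09774765694736288
t 7.4 pos [0.4706 0.0187 0.2196] phi 149.98 downdir [-0.0029  0.0013  1.    ] j [-0.1186 -0.3115  1.9868 -0.      1.4694 -1.1654] F [-0.687   0.1011 -0.0128] T [ 0.0151 -0.0544  0.0147] w 45.01578053047041 g 0.0
delta mm [-0.8765 -2.029  96.565 ] az -0.22216171619260194
```

Request:
servo_tool([
  [[0.6,1.8,30,0,0,0,40],[0,0,30,0,0,0,35],[0,0,25,0,0,0,30],[0,0,10,0,0,0,30],[0,0,0,0,0,0,30],[0,0,0,0,0,0,20],[0,0,0,0,0,0,20],[0,0,0,0,0,0,16],[0,0,0,0,0,0,16]],
])

```text
time: 8.52
tool_pos: [0.4721, 0.0204, 0.1266]
tool_rot: [0.0, 0.258, 0.966, 0.0]
contact_force: [0.2, 0.2, -0.4]
gripper_width: 0.188
grasp_force: 0.0
```

```bash
python3 t.py .471 .0205 .123 150.2
```

```text
t 8.525 pos [0.4721 0.0204 0.1266] phi 150.1 downdir [ 0.0005 -0.0002  1.    ] j [-0.1145 -0.2184  2.0721 -0.      1.2873 -1.1635] F [ 0.1714  0.161  -0.3597] T [-0.0356 -0.0315  0.0226] w 16.047214325070332 g 0.0
delta mm [ 1.058  -0.458   3.6473] az -0.09578352669544188
```

Request:
servo_tool([
  [[0,0,3,0,0,0,16],[0,0,0,0,0,0,5],[0,0,0,0,0,0,5],[0,0,0,0,0,0,5],[0,0,0,0,0,0,5]],
])

```text
time: 9.15
tool_pos: [0.4719, 0.0204, 0.1231]
tool_rot: [-0.0, 0.258, 0.966, 0.0]
contact_force: [0.4, 0.2, -1.8]
gripper_width: 0.124
grasp_force: 60.2
```

```bash
python3 t.py .471 .0205 .123 150.2
```

```text
t 9.15 pos [0.4719 0.0204 0.1231] phi 150.11 downdir [-0.0003  0.0001  1.    ] j [-0.1145 -0.2141  2.0748  0.0001  1.2812 -1.1635] F [ 0.389   0.2186 -1.7942] T [ 0.0365 -0.0822 -0.0418] w 10.619786233811071 g 60.222569704055786
delta mm [ 0.7717 -0.3772  0.1269] az -0.09486425356186601
```

Gripped at 60 N with almost no side force, so it is well centred. Next: press.

Request:
servo_tool([
  [[0,0,2,0,0,0,5],[0,0,2,0,0,0,5],[0,0,2.3,0,0,0,5],[0,0,0,0,0,0,5],[0,0,0,0,0,0,5]],
])

```text
time: 9.78
tool_pos: [0.4719, 0.0204, 0.1177]
tool_rot: [-0.0, 0.258, 0.966, -0.0]
contact_force: [-3.8, 0.2, 7.3]
gripper_width: 0.126
grasp_force: 61.2
```

```bash
python3 t.py .471 .0205 .123 150.2
```

```text
t 9.775 pos [0.4719 0.0204 0.1177] phi 150.11 downdir [-0.0005  0.0003  1.    ] j [-0.1144 -0.2066  2.0783 -0.0001  1.2705 -1.1636] F [-3.7769  0.2238  7.2512] T [ 0.1277  0.692  -0.0326] w 10.742980081392263 g 61.20097517967224
delta mm [ 0.8467 -0.4103 -5.3202] az -0.0855159264826284
```

Request:
servo_tool([
  [[0,0,1,0,0,0,5],[0,0,0,0,0,-3,5],[0,0,0,0,0,-4,5],[0,0,0,0,0,-4,5],[0,0,0,0,0,-4,5],[0,0,0,0,0,0,5]],
])

```text
time: 10.52
tool_pos: [0.4734, 0.0203, 0.1176]
tool_rot: [0.002, 0.129, 0.992, 0.0]
contact_force: [-0.5, 0.5, 7.7]
gripper_width: 0.121
grasp_force: 61.3
```

```bash
python3 t.py .4719 .0204 .1169 150.2
```

```text
t 10.525 pos [0.4734 0.0203 0.1176] phi 165.13 downdir [ 0.0034 -0.0006  1.    ] j [-0.1145 -0.2055  2.0775  0.0001  1.2661 -1.4258] F [-0.4821  0.4872  7.7185] T [0.1326 0.2284 0.0356] w 10.311354366214138 g 61.328251361846924
delta mm [ 1.4724 -0.2662  0.69  ] az 14.931625913733967
```

Request:
servo_tool([
  [[0,0,0,0,0,-4,5],[0,0,0,0,0,-4,5],[0,0,0,0,0,-4,5],[0,0,0,0,0,-4,5],[0,0,0,0,0,-4,5],[0,0,0,0,0,-4,5]],
])

```text
time: 11.28
tool_pos: [0.4734, 0.0203, 0.1176]
tool_rot: [0.002, -0.08, 0.997, -0.0]
contact_force: [0.3, 1.5, 6.8]
gripper_width: 0.129
grasp_force: 61.3
```

```bash
python3 t.py .4719 .0204 .1169 150.2
```

```text
t 11.275 pos [0.4734 0.0203 0.1176] phi -170.79 downdir [0.0035 0.0006 1.    ] j [-0.1145 -0.2055  2.0775  0.0004  1.2661 -1.8462] F [0.2556 1.5387 6.7669] T [ 0.0994  0.2149 -0.1188] w 10.989560811194481 g 61.33741736412048
delta mm [1.4797 0.2923 0.7162] az -320.98895010747765
```

Request:
servo_tool([
  [[0,0,0,0,0,-2,5],[0,0,0,0,0,-2,5],[0,0,0,0,0,-1,5]],
])

```text
time: 11.65
tool_pos: [0.4725, 0.0207, 0.1175]
tool_rot: [0.0, -0.122, 0.992, 0.001]
contact_force: [-4.4, 2.3, 8.9]
gripper_width: 0.127
grasp_force: 62.1
```

```bash
python3 t.py
```

```text
t 11.65 pos [0.4725 0.0207 0.1175] phi -165.93 downdir [ 0.0011 -0.0009  1.    ] j [-0.1144 -0.2057  2.0779  0.0013  1.2687 -1.931 ] F [-4.3885  2.3099  8.9203] T [ 0.2539  0.8693 -0.5332] w 10.815248184132543 g 62.08690524101257
```

Request:
servo_tool([
  [[0,0,0,0,0,-1.5,5],[0,0,0,0,0,-1.5,5]],
])

```text
time: 11.9
tool_pos: [0.4724, 0.0208, 0.1174]
tool_rot: [0.0, -0.147, 0.989, 0.001]
contact_force: [-5.0, 1.3, 9.0]
gripper_width: 0.122
grasp_force: 75.0
```

```bash
python3 t.py
```

```text
t 11.9 pos [0.4724 0.0208 0.1174] phi -163.1 downdir [ 0.0009 -0.0015  1.    ] j [-0.1146 -0.2058  2.078   0.0018  1.2691 -1.981 ] F [-5.0084  1.3192  8.9872] T [ 0.3091  0.83   -1.5444] w 10.432178791869484 g 74.98009038157761
```

Reaction torque rises to 1.5 Nm at about 46° of turn, so the lid is against the stop. I'll relieve the torque and let it rise.

Request:
servo_tool([
  [[0,0,0,0,0,1.5,5],[0,0,0,0,0,1,5],[0,0,-2,0,0,0,5],[0,0,-2,0,0,0,5],[0,0,-2,0,0,0,5],[0,0,0,0,0,0,5]],
])

```text
time: 12.65
tool_pos: [0.472, 0.0206, 0.1218]
tool_rot: [0.0, -0.127, 0.992, 0.0]
contact_force: [3.2, 3.1, -3.1]
gripper_width: 0.126
grasp_force: 60.5
```

```bash
python3 t.py
```

```text
t 12.65 pos [0.472  0.0206 0.1218] phi -165.41 downdir [ 0.0004 -0.0005  1.    ] j [-0.1144 -0.2123  2.0757  0.0007  1.2781 -1.94  ] F [ 3.1582  3.0542 -3.0879] T [ 0.419  -0.3962 -0.6997] w 10.781920654924319 g 60.52761912345886
```

Request:
servo_tool([
  [[0,0,0,0,0,1.5,5],[0,0,0,0,0,0.5,5],[0,0,0,0,0,0,5]],
])

```text
time: 13.02
tool_pos: [0.4721, 0.0202, 0.1226]
tool_rot: [0.0, -0.11, 0.994, -0.0]
contact_force: [-0.4, 0.7, 2.4]
gripper_width: 0.125
grasp_force: 60.7
```

```bash
python3 t.py;python3 - <<'E'
from plant import manip
from h import *
f=manip.grab_frame("wrist");s=manip.grab_frame("scene")
a=cv2.resize(f["image"][80:400,180:480],(560,600));b=cv2.resize(s["image"][220:300,260:340],(240,240),interpolation=cv2.INTER_CUBIC)
c=np.zeros((600,800,3),np.uint8);c[:,:560]=a;c[:240,560:]=b;cv2.imwrite("pics/w3.png",c)
E
```

```text
t 13.025 pos [0.4721 0.0202 0.1226] phi -167.35 downdir [0.     0.0008 1.    ] j [-0.1145 -0.213   2.0748 -0.0008  1.2795 -1.9058] F [-0.3789  0.6809  2.4329] T [0.1762 0.0385 0.0194] w 10.689899456411963 g 60.726163387298584
```

View pics/w3.png

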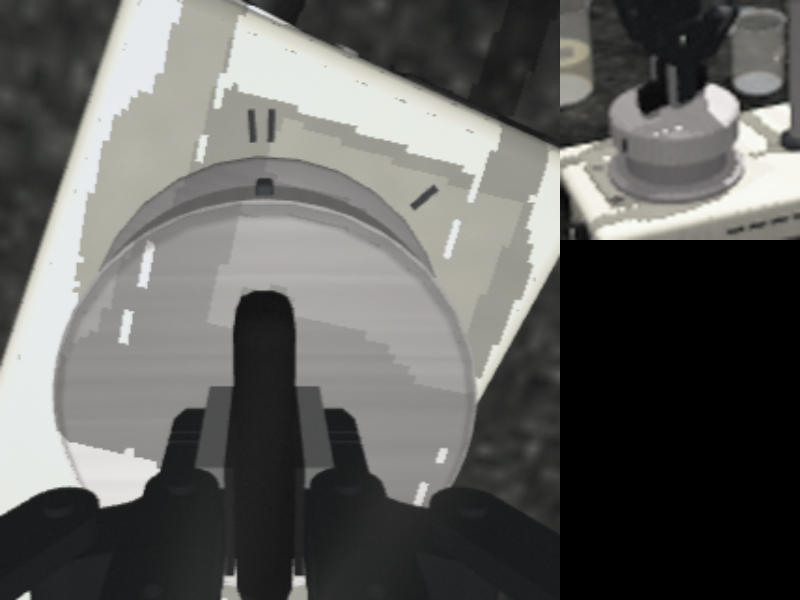

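The pointer at (264,187) lines up with the double "open" mark at (261,126). The torque is gone and the seal pushes up. I'll lift straight, slowly at first.

Request:
servo_tool([
  [[0,0,-1.5,0,0,0,5],[0,0,-1.5,0,0,0,5],[0,0,-2,0,0,0,5],[0,0,0,0,0,0,5]],
])

```text
time: 13.62
tool_pos: [0.4718, 0.0203, 0.1267]
tool_rot: [-0.0, -0.11, 0.994, -0.0]
contact_force: [0.5, 0.7, -0.3]
gripper_width: 0.128
grasp_force: 60.3
```

```bash
python3 t.py
```

```text
t 13.625 pos [0.4718 0.0203 0.1267] phi -167.4 downdir [-0.0004  0.      1.    ] j [-0.1146 -0.2188  2.0722 -0.0001  1.2886 -1.9053] F [ 0.5278  0.6631 -0.3141] T [ 0.013  -0.1092 -0.0124] w 10.893295454542763 g 60.26347517967224
```

Request:
servo_tool([
  [[0,0,-3,0,0,0,5],[0,0,-3,0,0,0,5],[0,0,-4,0,0,0,5],[0,0,-6,0,0,0,5],[0,0,-10,0,0,0,5],[0,0,-20,0,0,0,5],[0,0,-25,0,0,0,5],[0,0,0,0,0,0,5]],
])

```text
time: 14.62
tool_pos: [0.4736, 0.0202, 0.201]
tool_rot: [0.003, -0.11, 0.994, -0.001]
contact_force: [-0.3, 0.2, -0.4]
gripper_width: 0.123
grasp_force: 60.2
```

```bash
python3 t.py .4692 -.299 .197; python3 -c "
from plant import manip
from h import *
f=manip.grab_frame('top');cv2.imwrite('pics/t2.png',f['image'][180:360,220:520])"
```

```text
t 14.625 pos [0.4736 0.0202 0.201 ] phi -167.39 downdir [0.0054 0.0019 1.    ] j [-0.1145 -0.2952  2.0052 -0.0001  1.4259 -1.9054] F [-0.2803  0.2136 -0.42  ] T [0.0125 0.0343 0.0024] w 10.511664380563133 g 60.159831047058105
delta mm [  73.9982 -310.5344    4.2421] az
```

View pics/t2.png

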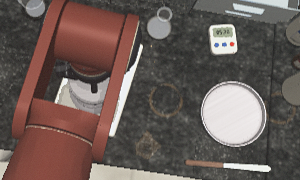

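The lid is off and held, in the gripper at (90,95). The dish is unchanged at about (234,113) in the crop. Carry it over.

Request:
servo_tool([
  [[3,-15,0,0,0,0,5],[7.4,-31,0,0,0,0,5],[7.4,-31,0,0,0,0,5],[7.4,-31,0,0,0,0,5],[7.4,-31,0,0,0,0,5],[7.4,-31,0,0,0,0,5],[7.4,-31,0,0,0,0,5],[7.4,-31,0,0,0,0,5],[7.4,-31,0,0,0,0,5],[7.4,-31,0,0,0,0,5],[4.4,-16,0,0,0,0,5],[0,0,0,0,0,0,5]],
])

```text
time: 16.18
tool_pos: [0.4667, -0.2989, 0.1971]
tool_rot: [-0.001, -0.109, 0.994, 0.001]
contact_force: [0.7, 0.4, -1.9]
gripper_width: 0.129
grasp_force: 60.2
```

Request:
servo_tool([
  [[0,0,30,0,0,0,5],[0,0,30,0,0,0,5],[0,0,30,0,0,0,5],[0,0,0,0,0,0,5],[0,0,0,0,0,0,5]],
])

```text
time: 16.8
tool_pos: [0.468, -0.2981, 0.1091]
tool_rot: [0.0, -0.11, 0.994, -0.0]
contact_force: [-0.7, 0.1, -1.0]
gripper_width: 0.128
grasp_force: 60.2
```

```bash
python3 t.py .4692 -.299 .0451; python3 -c "
from plant import manip
from h import *
a=manip.grab_frame('top')['image'][230:370,390:550];b=manip.grab_frame('scene')['image'][280:440,300:460]
c=np.zeros((400,800,3),np.uint8);c[:350,:400]=cv2.resize(a,(400,350));c[:,400:]=cv2.resize(b,(400,400));cv2.imwrite('pics/t3.png',c)"
```

```text
t 16.8 pos [ 0.468  -0.2981  0.1091] phi -167.35 downdir [0.0009 0.0009 1.    ] j [-0.7013  0.0103  1.8934  0.0001  1.2366 -2.493 ] F [-0.6516  0.114  -0.9723] T [-0.0488 -0.0052 -0.0444] w 10.935391247547106 g 60.15794277191162
delta mm [-0.9094 -1.0943 64.0435] az
```

View pics/t3.png

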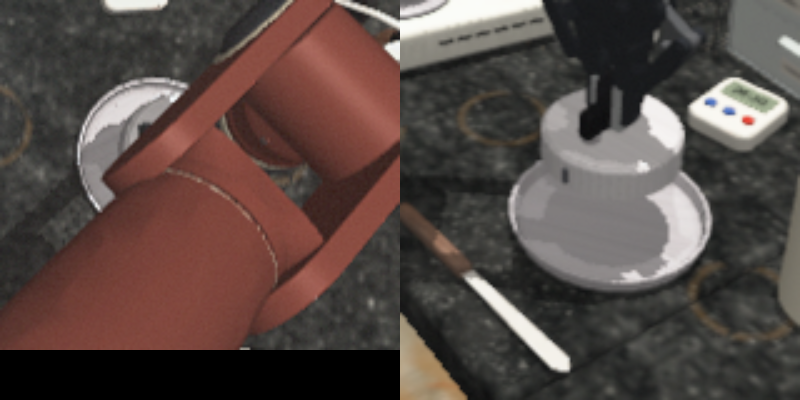

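The lid hangs level above the dish. In the right half, the lid is at (612,140) and the dish centre at (610,220), laterally centred. I'll lower it to just above the floor, then feel for contact.

Request:
servo_tool([
  [[-1,-1,20,0,0,0,5],[0,0,20,0,0,0,5],[0,0,14,0,0,0,5],[0,0,6,0,0,0,5],[0,0,2,0,0,0,5],[0,0,0,0,0,0,5]],
])

```text
time: 17.65
tool_pos: [0.4689, -0.2993, 0.0464]
tool_rot: [0.0, -0.11, 0.994, -0.0]
contact_force: [-0.5, 0.5, -1.6]
gripper_width: 0.124
grasp_force: 60.2
```

```bash
python3 t.py .4692 -.299 .0451
```

```text
t 17.65 pos [ 0.4689 -0.2993  0.0464] phi -167.39 downdir [0.0005 0.0006 1.    ] j [-0.7019  0.1006  1.9181  0.      1.1222 -2.4927] F [-0.4555  0.4993 -1.6213] T [-0.0031 -0.005   0.038 ] w 10.552773910496452 g 60.23350954055786
delta mm [-0.3427  0.2194  1.2665] az
```

Request:
servo_tool([
  [[0,0,1,0,0,0,5],[0,0,1,0,0,0,5],[0,0,0,0,0,0,5]],
])

```text
time: 18.02
tool_pos: [0.4691, -0.2994, 0.0452]
tool_rot: [0.0, -0.11, 0.994, -0.0]
contact_force: [-2.1, 1.7, 4.7]
gripper_width: 0.125
grasp_force: 61.1
```

```bash
python3 t.py .4692 -.299 .0451
```

```text
t 18.025 pos [ 0.4691 -0.2994  0.0452] phi -167.39 downdir [0.0007 0.0009 1.    ] j [-0.7018  0.1027  1.9182 -0.      1.1196 -2.4927] F [-2.073   1.6936  4.6595] T [ 0.2407  0.344  -0.0364] w 10.661842051382811 g 61.050742864608765
delta mm [-0.1833  0.386   0.067 ] az
```

Contact came exactly at the expected height. Release and retreat.

Request:
servo_tool([
  [[0,0,-0.8,0,0,0,12],[0,0,0,0,0,0,30],[0,0,0,0,0,0,30],[0,0,0,0,0,0,30],[0,0,-20,0,0,0,30],[0,0,-40,0,0,0,30],[0,0,-50,0,0,0,30],[0,0,-50,0,0,0,30],[0,0,-50,0,0,0,30],[-60,0,0,0,0,0,30],[-60,0,0,0,0,0,30],[0,0,0,0,0,0,30]],
])

```text
time: 19.52
tool_pos: [0.5883, -0.2715, 0.2552]
tool_rot: [0.0, -0.111, 0.994, 0.0]
contact_force: [-0.5, 0.5, -0.4]
gripper_width: 0.357
grasp_force: 0.0
```

```bash
python3 t.py; python3 -c "
from plant import manip
from h import *
b=manip.grab_frame('scene')['image'][170:430,190:460]
cv2.imwrite('pics/t4.png',cv2.resize(b,(620,597)))"
```

```text
t 19.525 pos [ 0.5883 -0.2715  0.2552] phi -167.2 downdir [ 0.0005 -0.0002  1.    ] j [-0.5474  0.1002  1.5462  0.0005  1.495  -2.3416] F [-0.5316  0.4637 -0.3816] T [ 0.0364 -0.0115  0.0359] w 30.48141287303995 g 0.0
```

View pics/t4.png

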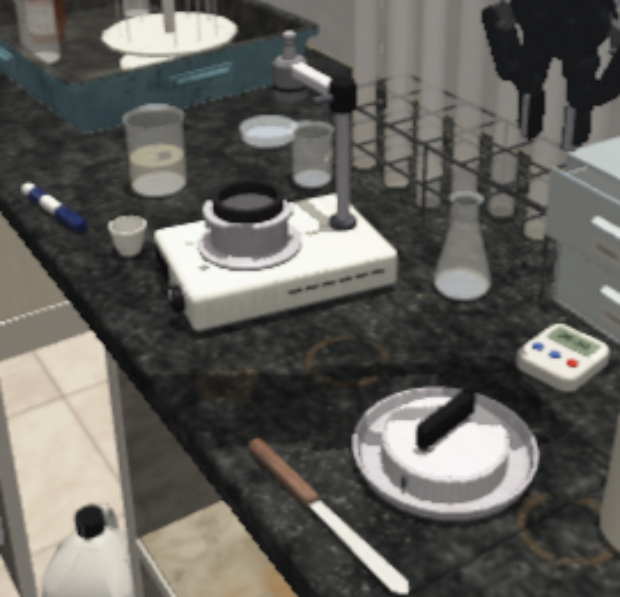

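The lid lies flat in the dish at (445,445), the pot is open at (248,215) and the sensor head is swung clear at (290,65). The beakers, flask and crucible are still standing. Handing in.

```bash
python3 -c "
from plant import manip
print(manip.job_done())"
```

```text
the job is handed in; nothing more can be done
None
```

The job is handed in (no verdict was returned): the sensor arm is swung clear to about 1.4 rad, the pot is open, the lid lies flat and right way up in the dish, and the beakers, flask and crucible look undisturbed in the last picture; at the bayonet stop the turning torque briefly reached about 1.5 Nm before I backed off.

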